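# Tip the saddle block onto the board and bed a broom handle in it

### The job

Get the broom maker's binding rest ready: push high on the standing grooved timber block so that it tips over the edge of the low board and lies flat on the board with its groove up; do not pick the block up. Then take the bamboo handle and lower it along the groove, letting go only once it is resting there, sticking out at both ends of the block. Leave the hammer, the plain timber offcut and the bamboo tube where they are.

Things in the scene. Friction and masses are not known exactly. Their poses are not given: they have to be found in the camera images.
- block: Saddle block: loose solid brown timber, 0.45 to 0.9 kg, standing on end: 160 mm high, 90 wide (its y), 80 deep (its x). Origin: centre of its foot; z runs up its length. Its -x face has a V groove all along its middle; its flat +x face looks at the board, 3 to 12 mm off, square within 0.06 rad. Tipped towards its +x it lies groove up, its top face 98 mm above the table.
- block_mid (a point): Centre of the saddle block's bulk, on its axis 80 mm above its foot.
- block_groove (a point): Where the middle of the handle belongs: in the block's frame x = -51, y = 0, z = 80 mm, 11 mm outside the grooved face. 109 mm above the table when the block lies on the board. The groove is a 90-degree V, 35 mm wide at its mouth, 17 mm deep, with a flat land 28 mm wide on either side.
- board: Flat plywood board fixed to the table, 240 mm (its x) by 200 mm (its y), 18 mm thick. Origin: centre of its underside, on the table. The block stands beside its -x edge; this edge is the stop over which the block tips, towards the board's +x.
- board_edge (a point): Middle of the upper rim of the board's -x edge, 18 mm above the table.
- handle: Bamboo broom handle, straight round bar 200 mm long, 40 mm in diameter, about 0.13 kg, lying loose on the table (its axis 20 mm up); it can roll. Origin: centre of the bar; its x is the bar's axis. Both ends are alike. In the groove its axis lies 11 mm above the block's top face.
- hammer: Bystander: hammer 260 mm long lying on the table beyond the board. Leave alone.
- offcut: Bystander: plain dark timber offcut, 110 x 70 x 60 mm high, no groove. Origin: centre of its underside. Leave alone.
- tube: Bystander: upright bamboo tube, 52 mm in diameter, 110 mm high, open at the top. Origin: centre of its foot. Leave alone.
Not all that is in view belongs to the job. What is meant by the handle is not black or red, and is the larger of those in its own colour.

How it is judged:
By the outcome, as a careful person would: the job done as asked, in the order asked, and still so for the second after the job is handed in, with the robot touching nothing.
It also fails if it takes over 45 s, if anything falls off the work surface, if the arm or the gripper's body presses on something with over 40 N, if the wrist force passes 120 N, or if a joint passes its speed limit or range.

### The arm

A 7-joint arm with a two-finger parallel gripper is mounted at the origin on the work surface. World frame = base frame: x ahead of the robot, y to its left, z up, the work surface at z = 0. Lengths are in m, angles in degrees, forces in N, time in s.
With the tool pointing down it reaches from about 0.4 to 0.85 m from the base axis. Payload 4.5 kg.
Tool frame: the origin (TCP) lies midway between the tips of the shut fingers; the grasp point (between the pads) lies behind it (ctrl.grip_depth is the y of the grasp point in the tool frame, in m); y points along the fingers, x is the direction in which the jaws open and shut, and the axes are right-handed (so a half turn about y gives the same grasp; the last joint's range is limited). The gripper opens to 85 mm and grips with 20 to 120 N. Pads are 22 mm wide; open, the fingers measure 114 mm over their backs; the gripper's body (76 mm by 85 mm) begins 54 mm behind the grasp point. The pads swing forward as they close: fully open they stand 13 mm farther back than shut.
Start: joints at [-74.381, 39.483, -11.15, 89.685, 9.013, 51.709, -12.324], TCP at [0.148, 0.607, 0.231] pointing down, gripper open.
Joint ranges: [-172.22, 172.22], [-26.19, 119.32], [-84.43, 86.54], [7.71, 146.69], [-57.33, 237.33], [2.42, 119.75], [-152.13, 152.13]. Speed limits (degrees/s): [147.25, 147.25, 180, 180, 180, 180, 180].

### API

Orientations are given as [roll, pitch, yaw] about the fixed x, y, z axes, in that order (R = Rz(yaw) Ry(pitch) Rx(roll)).
In Python, from station import ctrl gives the robot as it stands.
- The arm moves only by the shell command python3 -m crank 'ROWS' [FORCE]. ROWS is JSON, a list of rows, each an object with "hand": the finger opening in cm, from 0 to 8.54; "slide": the shift along the tool's x, y, z in cm, a list of three; "yaw": the turn about the tool's y in degrees. A call has 1 to 8 rows; each row shifts and turns the commanded pose from where the row before left it, along the tool's axes as they then stand; what a row does not reach is not made up. A row lasts 1/8 s, in which the tool goes at most 62.5 mm and 10.7 degrees, less where a joint would pass 70% of its speed; a pose out of reach is approached as far as the arm can. A call with a gripper value outside its range is refused whole. The fingers move at their own pace and stop on an object; FORCE is the grip in N (left out, the last holds). Time passes only in rows, so rows that do not move let the fingers close. It gives the time, the measured TCP pose, the force and the opening at its end, in the units of the state.
- ctrl.sense(): the state, without advancing time (a new reading comes with each control period).
- ctrl.camera(name): name is "scene" or "top" or "wrist"; returns (picture, depth): 480x640x3 uint8, blue, green, red; 480x640 float32, m along the optical axis (not along the pixel's ray), 0 where there is no reading.
- ctrl.camera_model(name): a dict with "camera_matrix" (3x3 intrinsics, pixels), "camera_from_world" (4x4, takes a point from world to camera coordinates). Camera axes: x right, y down, z forward; pixel columns grow to the right and rows downward; lengths in m; the calibration is good to about 2 mm. A picture is of the moment at which its call begins: read the wrist's pose just before it. camera_model takes no time and is no camera call; for the wrist camera it gives the pose at the moment of the call.
- ctrl.close_job(): hands the job in, once; it reports no verdict.
Trained networks look in the newest picture that a camera, given by its name, has taken for a name from the list of things; names that differ only in an ending like _2 or _b are one class to them, and where a whole thing is asked for, a point or a joint stands for the part that bears it (a point fixed in the world has none). Each returns a list of dicts, best first, with "score" (0 to 1); they miss things now and then, are a little off and sometimes report something else, mostly with a low value. They report only what shows in the picture. A call takes as long as a camera call. They do not tell look-alikes from the thing itself.
- ctrl.spot_in(label, camera): "point" ([row, column] in pixels, amid what is visible of it).
- ctrl.silhouettes(label, camera): "region" (480x640 bool, what is visible of it) and "point" ([row, column] in pixels, amid what is visible of it).
The state is a dict: "t": time; "q": joint angles; "dq": joint speeds; "joint_efforts": joint torques, N m; "eef_pos": TCP position; "tool_rot": TCP orientation; "force": force on the tool from outside, world axes, zero at the start; "moment": the same for the moment, N m; "opening": opening from 0.0 (shut) to 1.0 (fully open).
Only numpy, scipy, OpenCV 4.12 (cv2) and the standard library are available. Lean on these libraries where they do the work, as an engineer would, in place of code of your own. Each camera call takes 0.05 s, during which the arm holds its last target.

## Working session

There is one attempt and no reset: what is moved stays moved. The work goes in short steps, Python scripts to look and compute and a shell command to move; the robot and the scene stay as the last step left them, time stands still between calls to the robot, and variables do not carry over. Pictures are saved under pics/ and viewed, and the job is handed in when it is done.

```bash
ls; mkdir -p pics
python3 - <<'E'
from station import ctrl
import cv2,numpy as np
s=ctrl.sense()
print(s, ctrl.grip_depth)
for n in ("scene","top"):
    p,d=ctrl.camera(n); cv2.imwrite(f"pics/{n}0.png",p); np.savez(f"{n}0.npz",p=p,d=d)
    m=ctrl.camera_model(n); print(n,np.round(m["camera_matrix"],1).tolist(),np.round(m["camera_from_world"],3).tolist())
E
```

```text
pics
{'t': 0.0, 'q': array([-74.38059119,  39.53398209, -11.14445457,  89.74640514,
         9.01336348,  51.70927257, -12.32197733]), 'dq': array([ 0.03309428, -0.04462338, -0.03485744,  0.08754098,  0.0431791 ,
       -0.00821519, -0.06339957]), 'joint_efforts': array([ 1.57083959e-04, -5.39615571e+01, -1.26672540e+00, -1.58542871e+01,
        8.96532816e-03,  9.54027608e-03,  7.22165794e-06]), 'eef_pos': array([0.14774177, 0.60660457, 0.23046806]), 'tool_rot': array([-90.00859573,   0.10736313,  76.32471373]), 'force': array([-0.40908706, -0.46137424,  0.99645379]), 'moment': array([-0.08803328,  0.01653771, -0.04354254]), 'opening': 1.0022217813168102} -0.0187
scene [[580.9, 0.0, 324.1], [0.0, 580.9, 247.8], [0.0, 0.0, 1.0]] [[0.852, 0.524, -0.013, -0.528], [0.27, -0.459, -0.846, -0.026], [-0.449, 0.717, -0.533, 1.98], [0.0, 0.0, 0.0, 1.0]]
top [[545.6, 0.0, 313.5], [0.0, 545.6, 234.8], [0.0, 0.0, 1.0]] [[0.029, -0.999, 0.016, 0.12], [-0.998, -0.03, -0.054, 0.516], [0.054, -0.014, -0.998, 1.491], [0.0, 0.0, 0.0, 1.0]]
```

View pics/scene0.png

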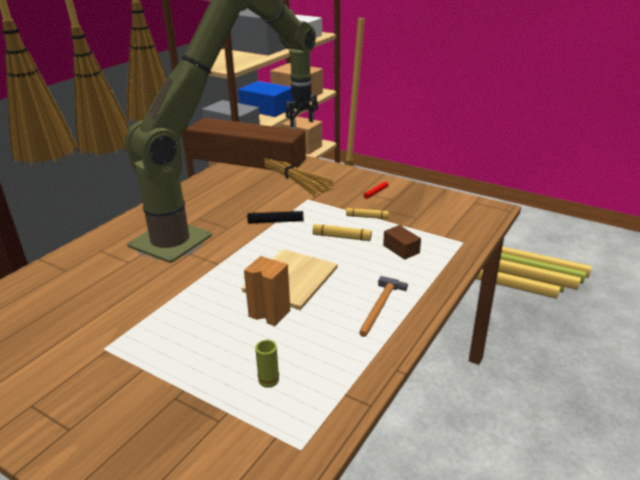

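View pics/top0.png

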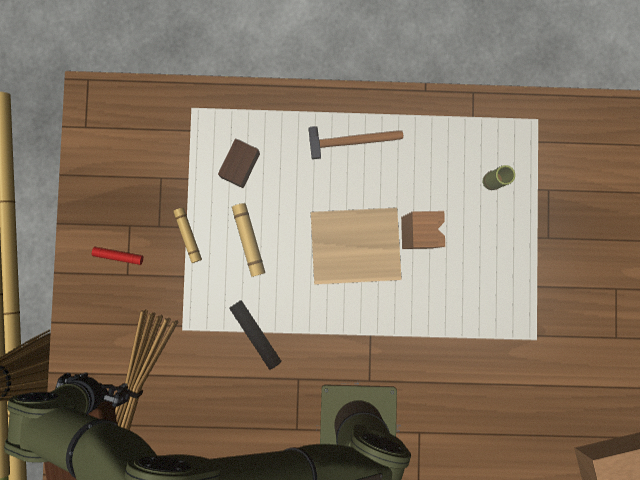

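The top view shows the block (423,229) standing right of the board (356,246), with its groove facing right (−y). The larger bamboo handle is at (248,240) and a smaller decoy at (187,235). The hammer, offcut and tube are at (355,140), (239,163) and (498,178).

```bash
cat > h.py <<'E'
from station import ctrl
import cv2,numpy as np
def cloud(n,d):
    m=ctrl.camera_model(n);K=m["camera_matrix"];T=np.linalg.inv(m["camera_from_world"])
    v,u=np.mgrid[:480,:640]
    P=np.stack([(u-K[0,2])/K[0,0]*d,(v-K[1,2])/K[1,1]*d,d],-1)
    return P@T[:3,:3].T+T[:3,3]
def proj(n,P):
    m=ctrl.camera_model(n);q=m["camera_from_world"]@np.append(P,1);p=m["camera_matrix"]@q[:3];return p[:2]/p[2]
def rect(xy):
    (c,s,a)=cv2.minAreaRect((xy*1000).astype(np.float32)); return np.round(c,1),np.round(s,1),round(a,2)
E
python3 - <<'E'
from h import *
z=np.load("top0.npz");W=cloud("top",z["d"]);ok=z["d"]>0
def box(u0,u1,v0,v1,z0,z1):
    m=np.zeros((480,640),bool);m[v0:v1,u0:u1]=True
    return W[m&ok&(W[...,2]>z0)&(W[...,2]<z1)]
tab=box(450,530,240,320,-.1,.1);print("table z",np.median(tab[:,2]),tab[:,2].std())
for n,b in dict(block=(395,455,200,260,.14,.18),board=(300,410,195,295,.010,.03),handle=(225,272,190,290,.028,.06),small=(165,210,200,270,.015,.06),offcut=(210,265,130,195,.05,.08),tube=(475,525,155,200,.095,.13)).items():
    p=box(*b); 
    print(n,len(p),rect(p[:,:2]),"z",np.percentile(p[:,2],[5,50,95]).round(4), "mean",p.mean(0).round(4))
p=box(225,272,190,290,.01,.06); print("handle all",rect(p[:,:2]),p[:,2].max())
E
```

```text
table z -0.0006255992483057415 0.00335171217554198
block 1146 (array([ 528.8, -148.4]), array([88.5, 81.4]), 2.0) z [0.1528 0.1584 0.1628] mean [ 0.5286 -0.1461  0.1582]
board 6176 (array([491.9,  12.6]), array([208.8, 253. ]), 4.53) z [0.0116 0.0165 0.0218] mean [0.4868 0.0181 0.0166]
handle 902 (array([494.7, 313.9]), array([200.1,  38.4]), 18.47) z [0.0292 0.0352 0.0414] mean [0.4937 0.313  0.0353]
small 601 (array([502.3, 480.7]), array([152.1,  30.5]), 21.63) z [0.0179 0.0251 0.0323] mean [0.5014 0.4796 0.0251]
offcut 1051 (array([701.9, 345.6]), array([ 71.4, 110.7]), 66.33) z [0.0529 0.0579 0.063 ] mean [0.7014 0.3448 0.0578]
tube 166 (array([ 680.1, -357.5]), array([51.1, 50.6]), 1.61) z [0.0963 0.1067 0.1133] mean [ 0.6801 -0.358   0.1058]
handle all (array([486.3, 313.3]), array([217. ,  75.3]), 6.73) 0.04654320258793243
```

Run:
```python
from h import *
z=np.load("top0.npz");d=z["d"];p0=z["p"]
from scipy import ndimage
hsv=cv2.cvtColor(p0,cv2.COLOR_BGR2HSV)
m=ctrl.camera_model("top");K=m["camera_matrix"];T=np.linalg.inv(m["camera_from_world"])
def atz(u,v,z):
    r=T[:3,:3]@np.array([(u-K[0,2])/K[0,0],(v-K[1,2])/K[1,1],1]);t=(z-T[2,3])/r[2];return (T[:3,3]+r*t)[:2]
p,_=ctrl.camera("top")
for n,h in (("handle",.02),("board",.018),("block",.16)):
    for r in ctrl.silhouettes(n,"top")[:3]:
        R=r["region"]; c=max(cv2.findContours(R.astype(np.uint8),cv2.RETR_EXTERNAL,cv2.CHAIN_APPROX_NONE)[0],key=len)[:,0]
        W=np.array([atz(u,v,h) for u,v in c]); print(n,round(r["score"],2),R.sum(),np.round(r["point"]),rect(W))
        v,u=np.nonzero(R);Q=np.array([atz(a,b,h) for a,b in zip(u,v)]);C=np.cov(Q.T);w,V=np.linalg.eigh(C);e=V[:,1];print("  mean",Q.mean(0).round(4),"axis yaw",np.degrees(np.arctan2(e[1],e[0])).round(1)%180)
print(ctrl.sense()["t"])
b=cv2.resize(p0[190:300,220:460],None,fx=3.2,fy=3.2,interpolation=cv2.INTER_CUBIC);cv2.imwrite("pics/crop.png",b)
```

```text
handle 0.87 1075 [240. 248.] (array([495.5, 314.9]), array([202.7,  42. ]), 17.86)
  mean [0.4952 0.3146] axis yaw 17.900000000000006
handle 0.87 514 [257. 119.] (array([440.7, 669. ]), array([136.8,  30.3]), 82.19)
  mean [0.4409 0.6683] axis yaw 81.1
handle 0.74 1517 [234. 420.] (array([ 535.5, -164.4]), array([102.1, 118.3]), 1.74)
  mean [ 0.5353 -0.1644] axis yaw 94.4
board 0.63 6225 [246. 356.] (array([486.3,  18.5]), array([198.9, 240.6]), 4.31)
  mean [0.4857 0.0193] axis yaw 96.1
block 0.89 1543 [232. 421.] (array([ 524.5, -134.7]), array([ 95. , 107.9]), 1.74)
  mean [ 0.5252 -0.1339] axis yaw 108.6
0.3
```

View pics/crop.png

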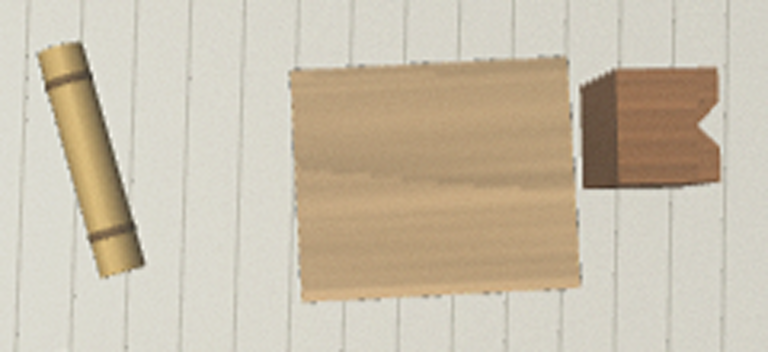

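The crop shows the bamboo handle on the left, the board in the middle and the block on the right. The block is nearly square to the board, with its groove facing −y.

I'll turn the tool so the two half-open fingers land on the two flat lands either side of the groove.

```bash
python3 -m crank '[{"hand":4.8,"slide":[0,-0.4,0],"yaw":10.6},{"hand":4.8,"slide":[0,-0.4,0],"yaw":10.6},{"hand":4.8,"slide":[0,-0.4,0],"yaw":10.6},{"hand":4.8,"slide":[0,-0.4,0],"yaw":10.6},{"hand":4.8,"slide":[0,-0.4,0],"yaw":10.6},{"hand":4.8,"slide":[0,-0.4,0],"yaw":10.6},{"hand":4.8,"slide":[0,-0.4,0],"yaw":10.6}]' 30
cat >> h.py <<'E'
from scipy.spatial.transform import Rotation as R
def need(target):
    s=ctrl.sense();Rt=R.from_euler('xyz',s["tool_rot"],degrees=True).as_matrix()
    return s["t"],s["eef_pos"].round(4),s["tool_rot"].round(2),"slide cm",(Rt.T@(np.array(target)-s["eef_pos"])*100).round(2)
E
python3 -c "
from h import *
print(need([.45,.42,.26]),need([.532,-.25,.26]))"
```

```text
t: 1.18
eef_pos: [0.1476, 0.6072, 0.2594]
tool_rot: [-90.0, 0.0, 1.8]
force: [-0.1, 0.5, -0.5]
opening: 0.56
(1.175, array([0.1476, 0.6072, 0.2594]), array([-9.001e+01,  2.000e-02,  1.780e+00]), 'slide cm', array([ 29.64,  -0.07, -19.65])) (1.175, array([0.1476, 0.6072, 0.2594]), array([-9.001e+01,  2.000e-02,  1.780e+00]), 'slide cm', array([ 3.576e+01, -7.000e-02, -8.688e+01]))
```

```bash
python3 -m crank '[{"hand":4.8,"slide":[3.7,0,-2.45],"yaw":0},{"hand":4.8,"slide":[3.7,0,-2.45],"yaw":0},{"hand":4.8,"slide":[3.7,0,-2.45],"yaw":0},{"hand":4.8,"slide":[3.7,0,-2.45],"yaw":0},{"hand":4.8,"slide":[3.7,0,-2.45],"yaw":0},{"hand":4.8,"slide":[3.7,0,-2.45],"yaw":0},{"hand":4.8,"slide":[3.7,0,-2.45],"yaw":0},{"hand":4.8,"slide":[3.7,0,-2.45],"yaw":0}]'
python3 -m crank '[{"hand":4.8,"slide":[0.38,0,-4.2],"yaw":0},{"hand":4.8,"slide":[0.38,0,-4.2],"yaw":0},{"hand":4.8,"slide":[0.38,0,-4.2],"yaw":0},{"hand":4.8,"slide":[0.38,0,-4.2],"yaw":0},{"hand":4.8,"slide":[0.38,0,-4.2],"yaw":0},{"hand":4.8,"slide":[0.38,0,-4.2],"yaw":0},{"hand":4.8,"slide":[0.38,0,-4.2],"yaw":0},{"hand":4.8,"slide":[0.38,0,-4.2],"yaw":0}]'
python3 -c "
from h import *
print(need([.532,-.25,.26]))"
```

```text
t: 2.17
eef_pos: [0.4519, 0.4217, 0.2593]
tool_rot: [-90.0, 0.0, 2.1]
force: [0.9, 0.3, 0.7]
opening: 0.56
t: 3.18
eef_pos: [0.4938, 0.0865, 0.2594]
tool_rot: [-90.0, -0.0, 2.1]
force: [1.0, -1.0, 0.7]
opening: 0.564
(3.175, array([0.4938, 0.0865, 0.2594]), array([-8.999e+01, -2.000e-02,  2.140e+00]), 'slide cm', array([  2.56,  -0.07, -33.77]))
```

```bash
python3 -m crank '[{"hand":4.8,"slide":[0.32,0,-4.2],"yaw":0},{"hand":4.8,"slide":[0.32,0,-4.2],"yaw":0},{"hand":4.8,"slide":[0.32,0,-4.2],"yaw":0},{"hand":4.8,"slide":[0.32,0,-4.2],"yaw":0},{"hand":4.8,"slide":[0.32,0,-4.2],"yaw":0},{"hand":4.8,"slide":[0.32,0,-4.2],"yaw":0},{"hand":4.8,"slide":[0.32,0,-4.2],"yaw":0},{"hand":4.8,"slide":[0.32,0,-4.2],"yaw":0}]'
python3 -m crank '[{"hand":4.8,"slide":[0,3,0],"yaw":0},{"hand":4.8,"slide":[0,3,0],"yaw":0},{"hand":4.8,"slide":[0,3,0],"yaw":0},{"hand":4.8,"slide":[0,3,0],"yaw":0},{"hand":4.8,"slide":[0,0,0],"yaw":0}]'
python3 - <<'E'
from h import *
print(need([.53,-.187,.137]))
for n in ("scene","top"):
    p,d=ctrl.camera(n); cv2.imwrite(f"pics/{n}1.png",p)
p1=cv2.imread("pics/scene1.png")[180:400,180:420];p2=cv2.imread("pics/top1.png")[130:350,300:540]
cv2.imwrite("pics/pre.png",np.hstack([cv2.resize(p1,(400,367)),cv2.resize(p2,(400,367))]))
E
```

```text
t: 4.18
eef_pos: [0.5318, -0.2483, 0.2593]
tool_rot: [-90.0, -0.0, 2.1]
force: [1.5, -0.7, 0.2]
opening: 0.562
t: 4.8
eef_pos: [0.5301, -0.2462, 0.1374]
tool_rot: [-89.9, 0.3, 2.1]
force: [1.0, 0.3, 0.5]
opening: 0.56
(4.8, array([ 0.5301, -0.2462,  0.1374]), array([-89.87,   0.26,   2.13]), 'slide cm', array([0.21, 0.05, 5.92]))
```

View pics/pre.png

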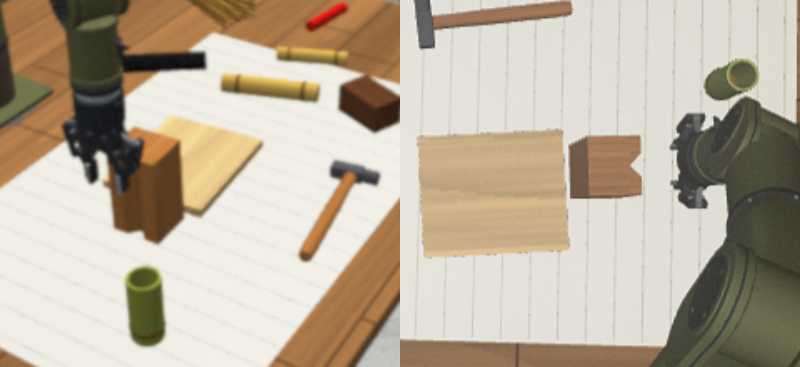

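Both fingers are lined up with the grooved face of the block, so I'm starting the push.

```bash
python3 -m crank '[{"hand":4.8,"slide":[0,0,1.4],"yaw":0},{"hand":4.8,"slide":[0,0,1.4],"yaw":0},{"hand":4.8,"slide":[0,0,1.4],"yaw":0},{"hand":4.8,"slide":[0,0,0.8],"yaw":0},{"hand":4.8,"slide":[0,0,0.8],"yaw":0},{"hand":4.8,"slide":[0,0,0.8],"yaw":0},{"hand":4.8,"slide":[0,0,0.8],"yaw":0},{"hand":4.8,"slide":[0,0,0.8],"yaw":0}]'
python3 - <<'E'
from h import *
p,d=ctrl.camera("scene");cv2.imwrite("pics/push1.png",p[170:410,160:480])
E
```

```text
t: 5.9
eef_pos: [0.5286, -0.1643, 0.1392]
tool_rot: [-90.0, 0.0, 2.1]
force: [-0.5, -1.7, 1.4]
opening: 0.56
```

View pics/push1.png

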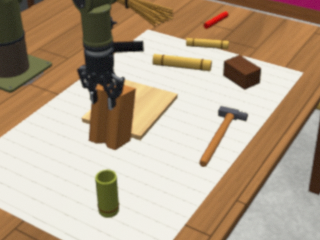

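The block at (110,115) in the crop is tilting towards the board, so I'll keep pushing.

```bash
python3 -m crank '[{"hand":4.8,"slide":[0,0,0.8],"yaw":0},{"hand":4.8,"slide":[0,0,0.8],"yaw":0},{"hand":4.8,"slide":[0,0,0.8],"yaw":0},{"hand":4.8,"slide":[0,0,0.8],"yaw":0}]'
python3 - <<'E'
from h import *
p,d=ctrl.camera("scene");cv2.imwrite("pics/push2.png",p[170:410,160:480])
E
```

```text
t: 6.45
eef_pos: [0.5273, -0.132, 0.1391]
tool_rot: [-90.0, 0.0, 2.1]
force: [-0.1, 1.0, 0.4]
opening: 0.562
```

View pics/push2.png

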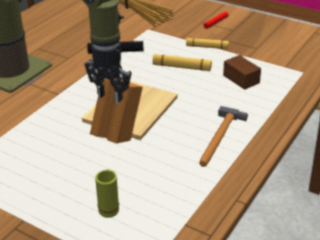

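```bash
python3 -m crank '[{"hand":4.8,"slide":[0,0,0.8],"yaw":0},{"hand":4.8,"slide":[0,0,0.8],"yaw":0},{"hand":4.8,"slide":[0,0,0.8],"yaw":0},{"hand":4.8,"slide":[0,0,0.8],"yaw":0}]'
python3 - <<'E'
from h import *
p,d=ctrl.camera("scene");cv2.imwrite("pics/push3.png",p[170:410,160:480])
E
```

```text
t: 7.0
eef_pos: [0.5263, -0.1006, 0.1393]
tool_rot: [-90.0, 0.0, 2.1]
force: [0.7, 0.1, 0.4]
opening: 0.565
```

View pics/push3.png

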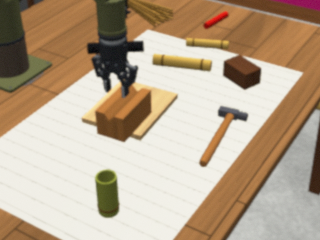

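The block has gone over and lies groove up on the board. I'll lift away towards the handle, then measure again.

```bash
python3 -m crank '[{"hand":6.5,"slide":[0,-3,0],"yaw":0},{"hand":6.5,"slide":[0,-3,0],"yaw":0},{"hand":6.5,"slide":[-0.3,-2,4],"yaw":0},{"hand":6.5,"slide":[-0.3,0,5],"yaw":0},{"hand":6.5,"slide":[-0.3,0,5],"yaw":0},{"hand":6.5,"slide":[-0.3,0,5],"yaw":0},{"hand":6.5,"slide":[-0.3,0,5],"yaw":0},{"hand":6.5,"slide":[-0.3,0,5],"yaw":0}]'
python3 -m crank '[{"hand":6.5,"slide":[0,0,5],"yaw":0},{"hand":6.5,"slide":[0,0,5],"yaw":0},{"hand":6.5,"slide":[0,0,0],"yaw":0}]'
python3 - <<'E'
from h import *
p,d=ctrl.camera("top");cv2.imwrite("pics/top2.png",p);np.savez("top2.npz",p=p,d=d)
print(need([.495,.3145,.22]),ctrl.sense()["q"].round(1))
W=cloud("top",d);ok=d>0
def box(u0,u1,v0,v1,z0,z1):
    m=np.zeros((480,640),bool);m[v0:v1,u0:u1]=True
    return W[m&ok&(W[...,2]>z0)&(W[...,2]<z1)]
q=box(300,460,190,300,.08,.12);print("block",rect(q[:,:2]),np.percentile(q[:,2],[5,50,95]).round(4))
E
```

```text
t: 8.05
eef_pos: [0.4973, 0.1895, 0.2194]
tool_rot: [-90.0, -0.0, 2.1]
force: [1.4, 0.7, 0.0]
opening: 0.764
t: 8.43
eef_pos: [0.4923, 0.2939, 0.2189]
tool_rot: [-89.8, 0.0, 2.6]
force: [-0.8, -1.6, -0.8]
opening: 0.759
(8.475, array([0.493 , 0.2902, 0.2189]), array([-8.996e+01,  2.000e-02,  2.370e+00]), 'slide cm', array([ 0.3 , -0.1 ,  2.42])) [-41.9  36.7  11.6 100.6 -10.   43.7 -22.9]
block (array([523.6, -64.5]), array([ 90.7, 160.4]), 4.65) [0.0825 0.0948 0.1009]
```

View pics/top2.png

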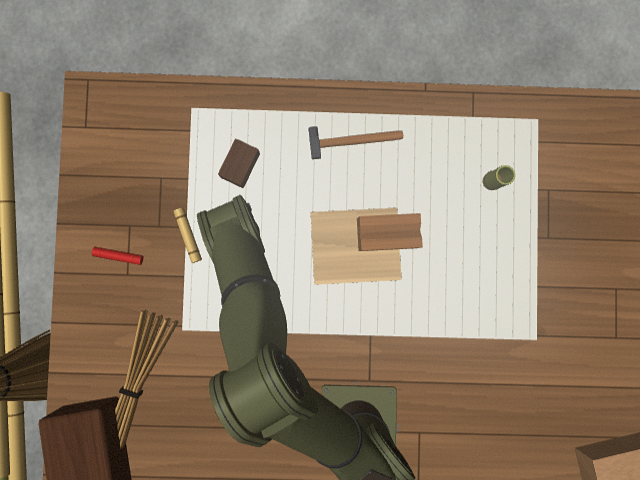

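The top view shows the block lying flat on the board at (390,231), and everything else is where it was. The block centre measures (0.5236, −0.0645) with its axis at 94.6°. Next I turn the tool to take the handle.

```bash
python3 -m crank '[{"hand":8.0,"slide":[0,0,0],"yaw":10.6},{"hand":8.0,"slide":[0,0,0],"yaw":10.6},{"hand":8.0,"slide":[0,0,0],"yaw":10.6},{"hand":8.0,"slide":[0,0,0],"yaw":10.6},{"hand":8.0,"slide":[0,0,0],"yaw":10.6},{"hand":8.0,"slide":[0,0,0],"yaw":10.6},{"hand":8.0,"slide":[0,0,0],"yaw":10.6},{"hand":8.0,"slide":[0,0,0],"yaw":0}]'
python3 - <<'E'
from h import *
print(need([.495,.3145,.07]))
p,d=ctrl.camera("wrist");cv2.imwrite("pics/w1.png",p)
W=cloud("wrist",d);ok=(d>0)&(W[...,2]>.028)&(W[...,2]<.06)&(np.hypot(W[...,0]-.495,W[...,1]-.3145)<.12)
print(ok.sum(),rect(W[ok][:,:2]),np.percentile(W[ok][:,2],[50,99]),W[ok].mean(0))
E
```

```text
t: 9.48
eef_pos: [0.494, 0.2863, 0.2193]
tool_rot: [-90.0, -0.1, -72.1]
force: [0.5, 0.3, -0.9]
opening: 0.936
(9.475, array([0.494 , 0.2863, 0.2193]), array([-9.002e+01, -8.000e-02, -7.210e+01]), 'slide cm', array([-2.68, 14.92,  0.97]))
8839 (array([494.5, 315.8]), array([199.5,  37.4]), 18.18) [0.03697698 0.04026818] [0.50426001 0.31821951 0.035968  ]
```

View pics/w1.png

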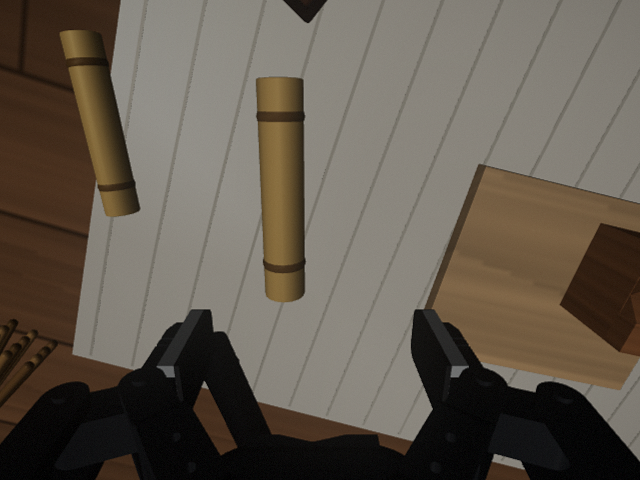

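The wrist view shows the handle at (281,190) parallel to the pads, at (0.4945, 0.3158) with its axis at 18.2°. I'll move over it and go down.

```bash
python3 -m crank '[{"hand":8.5,"slide":[-1.4,0,0.5],"yaw":0},{"hand":8.5,"slide":[-1.4,3,0.5],"yaw":0},{"hand":8.5,"slide":[0,4,0],"yaw":0},{"hand":8.5,"slide":[0,4,0],"yaw":0},{"hand":8.5,"slide":[0,3,0],"yaw":0},{"hand":8.5,"slide":[0,0,0],"yaw":0}]'
python3 -c "
from h import *
print(need([.4945,.3157,.008]))"
```

```text
t: 10.28
eef_pos: [0.4932, 0.3179, 0.0773]
tool_rot: [-90.3, 0.0, -72.0]
force: [-0.7, -0.5, -0.1]
opening: 0.998
(10.275, array([0.4932, 0.3179, 0.0773]), array([-9.025e+01,  2.000e-02, -7.198e+01]), 'slide cm', array([0.25, 6.93, 0.09]))
```

```bash
python3 -m crank '[{"hand":8.5,"slide":[0.1,2,0],"yaw":0},{"hand":8.5,"slide":[0,2,0],"yaw":0},{"hand":8.5,"slide":[0,1.7,0],"yaw":0},{"hand":8.5,"slide":[0,1.2,0],"yaw":0},{"hand":8.5,"slide":[0,0,0],"yaw":0}]'
python3 -c "
from h import *
print(need([.4945,.3157,.008]))"
```

```text
t: 10.9
eef_pos: [0.4948, 0.3166, 0.0099]
tool_rot: [-90.0, 0.0, -72.1]
force: [0.4, 0.3, -0.3]
opening: 0.995
(10.9, array([0.4948, 0.3166, 0.0099]), array([-9.005e+01,  1.000e-02, -7.207e+01]), 'slide cm', array([ 0.08,  0.19, -0.06]))
```

```bash
python3 -m crank '[{"hand":3,"slide":[0.05,0.2,0],"yaw":0},{"hand":3,"slide":[0,0,0],"yaw":0},{"hand":3,"slide":[0,0,0],"yaw":0},{"hand":3,"slide":[0,0,0],"yaw":0},{"hand":3,"slide":[0,0,0],"yaw":0},{"hand":3,"slide":[0,0,0],"yaw":0},{"hand":3,"slide":[0,0,0],"yaw":0}]' 40
python3 -m crank '[{"hand":3,"slide":[0,-2,0],"yaw":0},{"hand":3,"slide":[0,-3,0],"yaw":0},{"hand":3,"slide":[0,-4,0],"yaw":0},{"hand":3,"slide":[0,-4,0],"yaw":0},{"hand":3,"slide":[0,-4,0],"yaw":0},{"hand":3,"slide":[0,0,0],"yaw":0}]'
python3 - <<'E'
from h import *
p,d=ctrl.camera("wrist");cv2.imwrite("pics/w2.png",p)
p,d=ctrl.camera("scene");cv2.imwrite("pics/s2.png",p)
print(need([.5236,-.0645,.18]))
E
```

```text
t: 11.78
eef_pos: [0.4955, 0.3163, 0.0089]
tool_rot: [-90.0, 0.0, -72.1]
force: [-1.5, -1.4, 5.4]
opening: 0.457
t: 12.52
eef_pos: [0.4973, 0.3168, 0.1822]
tool_rot: [-89.6, 0.1, -72.1]
force: [0.3, -0.3, -2.7]
opening: 0.45
(12.625, array([0.4948, 0.3163, 0.1788]), array([-8.999e+01,  4.000e-02, -7.207e+01]), 'slide cm', array([37.12, -0.15, -8.98]))
```

View pics/w2.png

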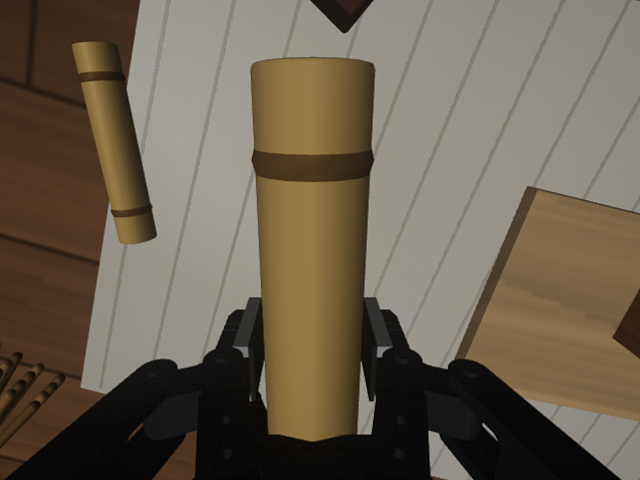

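View pics/s2.png

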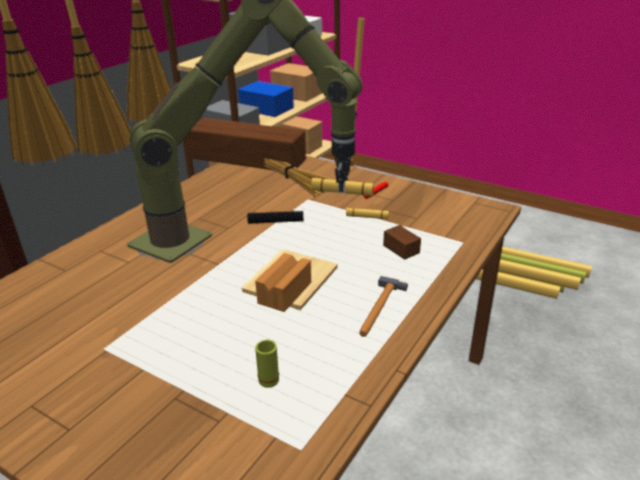

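The handle is held between the pads, and the block still lies groove up at (284,280) in the scene view. I'll turn to the groove direction.

```bash
python3 -m crank '[{"hand":3,"slide":[0,-0.2,0],"yaw":-9.6},{"hand":3,"slide":[0,-0.2,0],"yaw":-9.6},{"hand":3,"slide":[0,-0.2,0],"yaw":-9.6},{"hand":3,"slide":[0,0,0],"yaw":-9.6},{"hand":3,"slide":[0,0,0],"yaw":-9.6},{"hand":3,"slide":[0,0,0],"yaw":-9.6},{"hand":3,"slide":[0,0,0],"yaw":-9.6},{"hand":3,"slide":[0,0,0],"yaw":-9.6}]'
python3 -c "
from h import *
print(need([.5236,-.0645,.18]))"
```

```text
t: 13.62
eef_pos: [0.494, 0.3156, 0.1828]
tool_rot: [-90.1, 0.2, 5.0]
force: [0.5, -0.3, -1.3]
opening: 0.452
(13.625, array([0.494 , 0.3156, 0.1828]), array([-90.08,   0.18,   5.04]), 'slide cm', array([ -0.39,   0.34, -38.12]))
```

```bash
python3 -m crank '[{"hand":3,"slide":[0,0,-3],"yaw":0},{"hand":3,"slide":[0,0,-5],"yaw":0},{"hand":3,"slide":[0,0,-6],"yaw":0},{"hand":3,"slide":[0,0,-6],"yaw":0},{"hand":3,"slide":[0,0,-6],"yaw":0},{"hand":3,"slide":[-0.2,0,-6],"yaw":0},{"hand":3,"slide":[-0.2,0,-4],"yaw":0},{"hand":3,"slide":[0,0,-2],"yaw":0}]'
python3 -m crank '[{"hand":3,"slide":[0,0,0],"yaw":0},{"hand":3,"slide":[0,0,0],"yaw":0}]'
python3 - <<'E'
from h import *
print(need([.5236,-.0645,.18]))
p,d=ctrl.camera("wrist");cv2.imwrite("pics/w3.png",p);np.savez("w3.npz",d=d,p=p)
W=cloud("wrist",d)
ok=(d>0)&(W[...,2]>.175)&(W[...,2]<.24);ok[:,:200]=0;ok[:,440:]=0;ok[300:]=0
q=W[ok];print(ok.sum(),rect(q[:,:2]))
# ridge of handle: bin along y
for y in np.arange(q[:,1].min()+.005,q[:,1].max(),.01):
    b=q[abs(q[:,1]-y)<.005]
    if len(b)>50: print(y.round(3),"top z",np.percentile(b[:,2],98).round(4),"x mid",((b[:,0].min()+b[:,0].max())/2).round(4),(np.ptp(b[:,0])).round(4))
okb=(d>0)&(W[...,2]>.075)&(W[...,2]<.115)&(W[...,1]>-.2)&(W[...,1]<.05);b=W[okb];print("block seen",okb.sum(),rect(b[:,:2]) if okb.sum()>10 else None, np.percentile(b[:,2],[50,95]))
p,d=ctrl.camera("scene");cv2.imwrite("pics/s3.png",p[150:400,180:500])
E
```

```text
t: 14.62
eef_pos: [0.5209, -0.0662, 0.1831]
tool_rot: [-90.0, 0.2, 4.5]
force: [0.3, 0.9, -0.3]
opening: 0.452
t: 14.88
eef_pos: [0.5219, -0.0612, 0.1836]
tool_rot: [-89.9, 0.1, 4.8]
force: [-0.6, 0.2, -1.3]
opening: 0.458
(14.875, array([ 0.5219, -0.0612,  0.1836]), array([-89.91,   0.09,   4.81]), 'slide cm', array([ 0.14,  0.36, -0.35]))
27656 (array([519.1,  -6.2]), array([51.8, 87. ]), 4.69)
-0.047 top z 0.2047 x mid 0.5227 0.0516
-0.037 top z 0.2144 x mid 0.5218 0.0403
-0.027 top z 0.2146 x mid 0.5207 0.0409
-0.017 top z 0.2146 x mid 0.5197 0.0403
-0.007 top z 0.2146 x mid 0.519 0.0402
0.003 top z 0.2153 x mid 0.5177 0.042
0.013 top z 0.2149 x mid 0.5178 0.0413
0.023 top z 0.2147 x mid 0.5165 0.0407
0.033 top z 0.2148 x mid 0.5156 0.0402
block seen 5765 (array([522.1, -43. ]), array([ 90.5, 120.8]), 4.82) [0.09740593 0.09843846]
```

View pics/w3.png

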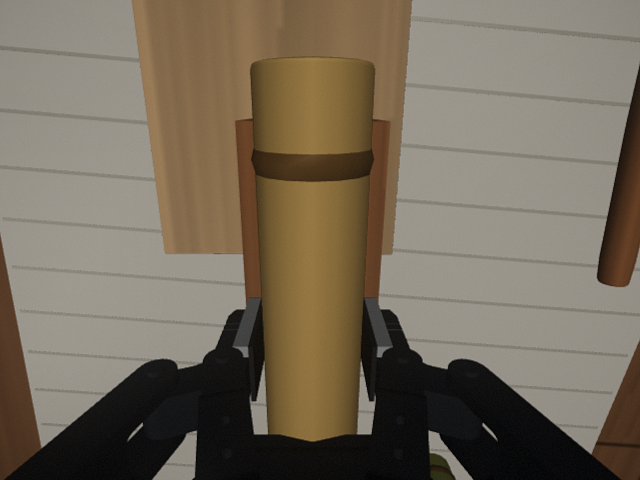

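View pics/s3.png

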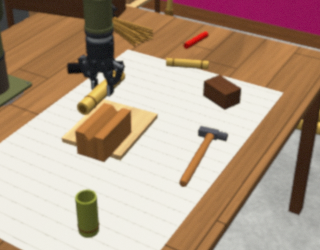

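The handle is level, with its axis 11 mm above the TCP. It is over the groove to within about 0.5 mm and parallel to it, so I'm lowering it.

```bash
python3 -m crank '[{"hand":3,"slide":[0,1.5,-0.2],"yaw":0},{"hand":3,"slide":[0,2,0],"yaw":0},{"hand":3,"slide":[0,2,0],"yaw":0},{"hand":3,"slide":[0,1.2,0],"yaw":0},{"hand":3,"slide":[0,0.5,0],"yaw":0},{"hand":3,"slide":[0,0,0],"yaw":0}]'
python3 - <<'E'
from h import *
print(need([.5236,-.0645,.098]),ctrl.sense()["force"])
E
```

```text
t: 15.72
eef_pos: [0.5227, -0.0648, 0.1121]
tool_rot: [-90.0, 0.0, 4.7]
force: [0.5, 0.5, -0.4]
opening: 0.453
(15.725, array([ 0.5227, -0.0648,  0.1121]), array([-8.999e+01,  1.000e-02,  4.730e+00]), 'slide cm', array([0.1 , 1.41, 0.02])) [ 0.48488566  0.50272204 -0.36776613]
```

```bash
python3 -m crank '[{"hand":3,"slide":[0,0.4,0],"yaw":0},{"hand":3,"slide":[0,0.4,0],"yaw":0},{"hand":3,"slide":[0,0.3,0],"yaw":0},{"hand":3,"slide":[0,0.2,0],"yaw":0},{"hand":3,"slide":[0,0,0],"yaw":0}]'
python3 -m crank '[{"hand":3,"slide":[0,0.1,0],"yaw":0},{"hand":3,"slide":[0,0,0],"yaw":0}]'
python3 - <<'E'
from h import *
print(need([.5236,-.0645,.098]),ctrl.sense()["force"])
p,d=ctrl.camera("wrist");cv2.imwrite("pics/w4.png",p)
W=cloud("wrist",d);ok=(d>0)&(W[...,2]>.105);ok[:,:200]=0;ok[:,440:]=0;ok[300:]=0
q=W[ok];print(np.percentile(q[:,2],[98]))
for y in (-.035,-.01,.02): 
    b=q[abs(q[:,1]-y)<.005];print(y,np.percentile(b[:,2],98))
p,d=ctrl.camera("scene");cv2.imwrite("pics/s4.png",cv2.resize(p[200:350,200:400],None,fx=3,fy=3))
E
```

```text
t: 16.35
eef_pos: [0.5226, -0.0649, 0.0991]
tool_rot: [-90.0, 0.0, 4.7]
force: [-0.5, 0.7, 0.1]
opening: 0.452
t: 16.6
eef_pos: [0.5225, -0.0649, 0.0985]
tool_rot: [-90.0, 0.0, 4.7]
force: [-0.5, -1.1, 1.9]
opening: 0.455
(16.6, array([ 0.5225, -0.0649,  0.0985]), array([-90.  ,   0.  ,   4.71]), 'slide cm', array([0.11, 0.05, 0.03])) [-0.54970199 -1.11482785  1.87012811]
[0.12936254]
-0.035 0.12921879554673754
-0.01 0.12918074765461854
0.02 0.1292203643559745
```

View pics/s4.png

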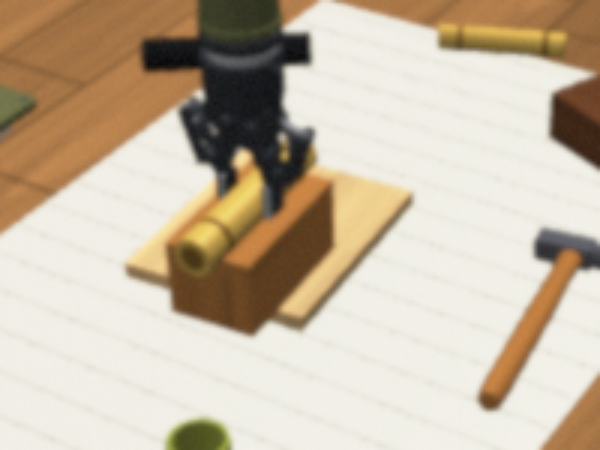

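The handle sits in the groove, and its ridge at z = 0.129 matches the expected resting height. I'll add 1 mm to confirm contact before letting go.

```bash
python3 -m crank '[{"hand":3,"slide":[0,0.1,0],"yaw":0},{"hand":3,"slide":[0,0,0],"yaw":0},{"hand":3,"slide":[0,0,0],"yaw":0}]'
```

```text
t: 17.08
eef_pos: [0.5225, -0.0649, 0.0984]
tool_rot: [-90.0, -0.0, 4.7]
force: [-3.5, -0.9, 11.0]
opening: 0.451
```

The wrist now reads 11 N upwards and the TCP has stopped sinking, so the handle is seated. I'll release it.

```bash
python3 -m crank '[{"hand":4.2,"slide":[0,-0.05,0],"yaw":0},{"hand":4.6,"slide":[0,0,0],"yaw":0},{"hand":5.2,"slide":[0,0,0],"yaw":0},{"hand":6,"slide":[0,0,0],"yaw":0},{"hand":6,"slide":[0,0,0],"yaw":0}]'
python3 -m crank '[{"hand":6.5,"slide":[0,-0.5,0],"yaw":0},{"hand":6.5,"slide":[0,-1,0],"yaw":0},{"hand":6.5,"slide":[0,-2,0],"yaw":0},{"hand":6.5,"slide":[0,-4,0],"yaw":0},{"hand":6.5,"slide":[0,-4,0],"yaw":0},{"hand":6.5,"slide":[0,-2,4],"yaw":0},{"hand":6.5,"slide":[0,0,6],"yaw":0},{"hand":6.5,"slide":[0,0,6],"yaw":0}]'
python3 -m crank '[{"hand":6.5,"slide":[0,0,6],"yaw":0},{"hand":6.5,"slide":[0,0,5],"yaw":0},{"hand":6.5,"slide":[0,0,0],"yaw":0}]'
python3 - <<'E'
from h import *
print(ctrl.sense()["t"],ctrl.sense()["eef_pos"])
p,d=ctrl.camera("top");cv2.imwrite("pics/top5.png",p)
W=cloud("top",d);m=np.zeros((480,640),bool);m[180:300,290:470]=1
q=W[m&(d>0)&(W[...,2]>.116)&(W[...,2]<.15)];print("handle",len(q),rect(q[:,:2]),np.percentile(q[:,2],[50,95]))
q=W[m&(d>0)&(W[...,2]>.08)&(W[...,2]<.15)];print("both",rect(q[:,:2]))
q=W[m&(d>0)&(W[...,2]>.09)&(W[...,2]<.103)];print("block",rect(q[:,:2]))
p2,d=ctrl.camera("scene");cv2.imwrite("pics/s5.png",p2)
cv2.imwrite("pics/fin.png",np.hstack([cv2.resize(p,(400,300)),cv2.resize(p2,(400,300))]));cv2.imwrite("pics/fin2.png",cv2.resize(p2[200:350,200:400],None,fx=3,fy=3))
E
```

```text
t: 17.7
eef_pos: [0.5227, -0.0649, 0.0977]
tool_rot: [-90.0, 0.0, 4.7]
force: [-0.3, 0.5, -0.1]
opening: 0.702
t: 18.7
eef_pos: [0.5097, 0.096, 0.2341]
tool_rot: [-90.0, -0.1, 4.6]
force: [0.3, -0.1, -0.2]
opening: 0.757
t: 19.08
eef_pos: [0.4992, 0.2103, 0.2333]
tool_rot: [-89.8, -0.0, 5.3]
force: [-0.7, -0.6, -0.2]
opening: 0.763
19.075 [0.49920917 0.21025701 0.23330856]
handle 1054 (array([523.6, -68. ]), array([ 38.6, 199.7]), 4.17) [0.12437429 0.13061367]
both (array([523.8, -67.7]), array([ 90.3, 200.3]), 4.49)
block (array([522.9, -56.6]), array([ 90.3, 177.2]), 4.47)
```

View pics/fin.png

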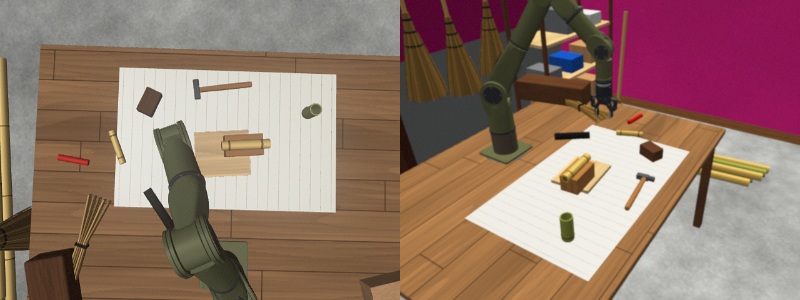

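View pics/fin2.png

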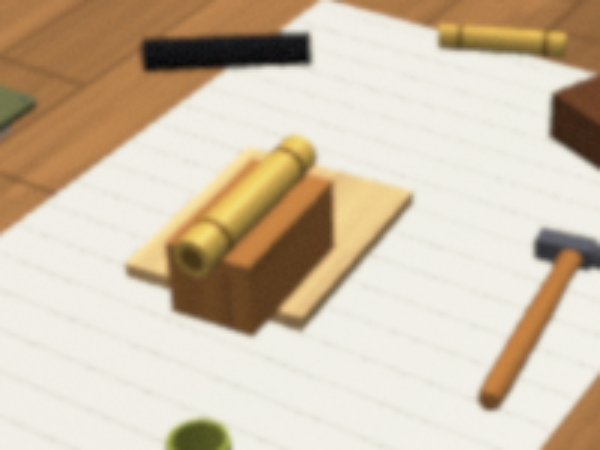

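The handle rests in the groove, centred to within about 3.5 mm and sticking out at both ends. Nothing else has moved. I'll let the arm settle and hand the job in.

```bash
python3 -m crank '[{"hand":6.5,"slide":[0,0,0],"yaw":0},{"hand":6.5,"slide":[0,0,0],"yaw":0},{"hand":6.5,"slide":[0,0,0],"yaw":0}]'
python3 -c "
from station import ctrl
print(ctrl.close_job())"
```

```text
t: 19.55
eef_pos: [0.5007, 0.2033, 0.2329]
tool_rot: [-90.0, -0.0, 4.6]
force: [0.3, -0.2, -0.0]
opening: 0.758
the job is handed in; nothing more can be done
None
```

The binding rest is ready, and I handed the job in at 19.6 s of the 45 s allowed. I pushed high on the two lands of the block, and it tipped over the board's edge and lies flat, groove up. I then picked up the larger bamboo handle, turned it in line with the groove, lowered it until it was resting there, and let go.

**Seating:** before I let go, the wrist read 11 N upwards and the top of the handle was at z = 0.129 m, its expected resting height.

**Last camera check:** the handle is parallel to the block within about 0.5° and about 3 mm off-centre along the groove, so roughly 16 mm and 23 mm stick out at the two ends. The hammer, offcut and tube look unmoved in the pictures; I did not measure them again. The gripper was well clear and reading almost no force.

**Disagreements:** the last top-view fit of the block alone read 177 mm long, because the edges of the handle were mixed into it. I used the earlier clean fit of 160 × 91 mm instead. No other check failed.

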